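# Sweep the loose control knobs into the parts tray

### The arm

A 6-joint arm with a two-finger parallel gripper is mounted at the origin on the work surface. World frame = base frame: x ahead of the robot, y to its left, z up, the work surface at z = 0. Lengths are in m, angles in rad, forces in N, time in s.
With the tool pointing down it reaches from about 0.225 to 0.875 m from the base axis. Payload 3.4 kg.
Tool frame: the origin (TCP) lies at the very end of the fingers, on their centre line; the grasp point (between the pads) lies manip.pinch_z behind it (manip.pinch_z is the distance from the TCP to the grasp point, in m); z points along the fingers, y is the direction in which the jaws open and shut (so a half turn about z gives the same grasp; the last joint's range is limited). The gripper opens to 85 mm and grips with 20 to 120 N. Pads are 22 mm wide; open, the fingers measure 114 mm over their backs; the gripper's body (76 mm by 85 mm) begins 54 mm behind the grasp point. The pads swing forward as they close: fully open they stand 13 mm farther back than shut.
Start: joints at [-1.404, 0.276, 1.505, -0, 1.361, -0.121], TCP at [0.163, -0.551, 0.231] pointing down, gripper open.
Joint ranges: [-2.89, 2.89], [-0.75, 2.08], [0.22, 2.7], [-1.18, 4.32], [0.11, 2.71], [-2.7, 2.7]. Speed limits (rad/s): [2.57, 2.57, 3.14, 3.14, 3.14, 3.14].

### API

Orientations are given as a unit quaternion [w, x, y, z].
In Python, from rig import manip, imaging, workorder gives the robot as it stands.
- The arm moves only by the tool apply_moves, never from a script. Its argument "moves" is one flat list of numbers, 7 for each row, row after row: the finger opening in m, from 0 to 0.0854, then the shift along the tool's x, y, z in m, then the turn, a rotation vector about the tool's x, y, z in rad. In form: [jaw, tx, ty, tz, rx, ry, rz, jaw, tx, ty, tz, rx, ry, rz, ...]. A call has exactly 8 rows; each row shifts and turns the pose as measured when the row begins, along the tool's axes as they then stand; what a row does not reach is not made up. A row lasts 1/12 s, in which the tool goes at most 41.7 mm and 7.16 degrees, less where a joint would pass 70% of its speed; a pose out of reach is approached as far as the arm can. A call with a gripper value outside its range is refused whole. The fingers move at their own pace and stop on an object; "newtons" is the grip in N (left out, the last holds). Time passes only in rows, so rows that do not move let the fingers close, or fill a call up. It gives the time, the measured TCP pose, the force and the opening at its end, in the units of the state.
- manip.get_state(): the state, without advancing time (a new reading comes with each control period).
- imaging.get_image(name): name is "side" or "top"; returns a dict with "image" (384x512x3 uint8, red, green, blue), "range_z" (384x512 float32, m along the optical axis (not along the pixel's ray), 0 where there is no reading), "fx", "fy", "cx", "cy" (pixels), "R" (3x3) and "t" (3): a world point X has camera coordinates R X + t. Camera axes: x right, y down, z forward; pixel columns grow to the right and rows downward; lengths in m; the calibration is good to about 2 mm. A picture is of the moment at which its call begins.
- workorder.sign_off(): hands the job in, once; it reports no verdict.
The state is a dict: "clock": time; "qpos": joint angles; "qd": joint speeds; "effort": joint torques, N m; "position": TCP position; "ee_rot": TCP orientation; "contact_force": force on the tool from outside, world axes, zero at the start; "moment": the same for the moment, N m; "width": finger opening in m.
Only numpy, scipy, OpenCV 4.12 (cv2) and the standard library are available. Lean on these libraries where they do the work, as an engineer would, in place of code of your own. Each camera call takes 0.05 s, during which the arm holds its last target.

### The job

Sweep the three loose round control knobs across the desk, one by one or together, into the three-sided parts tray until each is wholly inside its open side. Push them along flat on the desk, never picking up or tipping one, and leave the square heat sink and everything else where it is.

Things in the scene. Friction and masses are not known exactly. Their poses are not given: they have to be found in the camera images.
- tray: aluminium parts tray fixed to the desk: back and two side walls, 6 mm thick, 25 mm high, no floor (the desk is its floor, no lip); inside 190 mm wide, 120 mm deep. Origin on the desk in the middle of the open side, level with the side walls' ends; x points into the tray (back wall at x = 120 mm), y along the opening (side walls at y = +-95 mm). Behind the back wall a 22 mm flange, 3 mm thick.
- knob_large: large round control knob, black plastic with a bright disc on top, lying loose and flat on the desk in front of the tray's opening; 36 mm across at its foot (slightly narrower above), 18 mm high, about 60 g, slides and does not roll. Origin at the centre of its underside, z up.
- knob_medium: medium round control knob, black plastic with a bright disc on top, lying loose and flat on the desk in front of the tray's opening; 30 mm across at its foot (slightly narrower above), 17 mm high, about 35 g, slides and does not roll. Origin at the centre of its underside, z up.
- knob_small: small round control knob, black plastic with a bright disc on top, lying loose and flat on the desk in front of the tray's opening; 24 mm across at its foot (slightly narrower above), 16 mm high, about 20 g, slides and does not roll. Origin at the centre of its underside, z up.
- heatsink: square black finned heat sink, 26 x 26 mm, 17 mm high, 30 g, loose among the knobs: to be left alone. Origin at the centre of its underside; x along the fins.
- battery: small block battery lying flat, 52 x 26 mm, 17 mm high, beside the knobs on the robot's side: to be left alone. Origin at the centre of its underside, x along its length.
- screwdriver: screwdriver lying flat, 150 mm long, beside the knobs on the far side: to be left alone. Origin at its underside in the middle of its length, x along it towards the tip.
- multimeter: yellow and black hand multimeter lying on its back, 165 x 82 x 35 mm: to be left alone. Origin at the centre of its underside.
- pen_cup: black pen cup with three pens, 76 mm across, pens up to 150 mm high: to be left alone. Origin at the centre of its underside.
- pen: blue pen lying on the desk, 130 mm long, 9 mm thick: to be left alone. Origin at its underside in the middle of its length.

How it is judged:
By the outcome, as a careful person would: the job done as asked, in the order asked, and still so for the second after the job is handed in, with the robot touching nothing.
It also fails if it takes over 58 s, if anything falls off the work surface, if the arm or the gripper's body presses on something with over 40 N, if the wrist force passes 120 N, or if a joint passes its speed limit or range.

## Working session

There is one attempt and no reset: what is moved stays moved. The work goes in short steps, Python scripts to look and compute and a tool call to move; the robot and the scene stay as the last step left them, time stands still between calls to the robot, and variables do not carry over. Pictures are saved under pics/ and viewed, and the job is handed in when it is done.

Besides the shell and the picture viewer there is one more tool, called after "Call:" as name(argument=value, ...), one argument or row to a line, values as JSON. apply_moves: Moves the arm, as the interface text tells. Its arguments: {"type":"object","properties":{"moves":{"type":"array"},"newtons":{"type":"number"}},"required":["moves"]}

```bash
mkdir -p pics; cat > h.py <<'E'
import numpy as np, cv2
from rig import manip, imaging, workorder
def snap(n,f):
    d=imaging.get_image(n); np.savez(''+f+'.npz',**d)
    im=cv2.cvtColor(d['image'],cv2.COLOR_RGB2BGR); cv2.imwrite('pics/'+f+'.png',cv2.resize(im,(800,600),interpolation=cv2.INTER_CUBIC)); return d
def cloud(d):
    z=d['range_z']; v,u=np.mgrid[:z.shape[0],:z.shape[1]]
    P=np.stack([(u-d['cx'])/d['fx']*z,(v-d['cy'])/d['fy']*z,z],-1)
    W=(P-d['t'])@d['R']; W[z==0]=np.nan; return W
E
python3 - <<'E'
from h import *
for n in('top','side'):
    d=snap(n,n+'0'); print(n,d['fx'],d['R'].round(3).tolist(),d['t'])
s=manip.get_state();print(s,manip.pinch_z)
E
```

```text
top 364.0334906803063 [[-0.021, -1.0, -0.017], [-0.981, 0.024, -0.194], [0.194, 0.013, -0.981]] [-0.06712508  0.60758249  0.83566753]
side 429.0524291528965 [[-0.619, -0.785, 0.016], [-0.429, 0.321, -0.844], [0.658, -0.53, -0.536]] [0.31824527 0.32121717 0.4821266 ]
{'clock': 0.1, 'qpos': array([-1.40398953e+00,  2.76523043e-01,  1.50598273e+00,  1.11269184e-05,
        1.36068587e+00, -1.20977208e-01]), 'qd': array([-0.00097182, -0.00199022, -0.00257584, -0.0010852 , -0.00101581,
       -0.00092932]), 'effort': array([ 6.54511005e-04, -4.17701590e+01, -2.46404314e+01, -2.45226929e-04,
        5.70569246e-03,  3.17710658e-06]), 'position': array([ 0.16313654, -0.55089955,  0.23054066]), 'ee_rot': array([-7.99404702e-04,  9.89665246e-01,  1.43394773e-01, -1.28797955e-05]), 'contact_force': array([ 0.33168838, -0.18432517,  0.32061037]), 'moment': array([ 0.03781838,  0.01541439, -0.03866074]), 'width': 0.08515629545432914} 0.0187
```

View pics/top0.png

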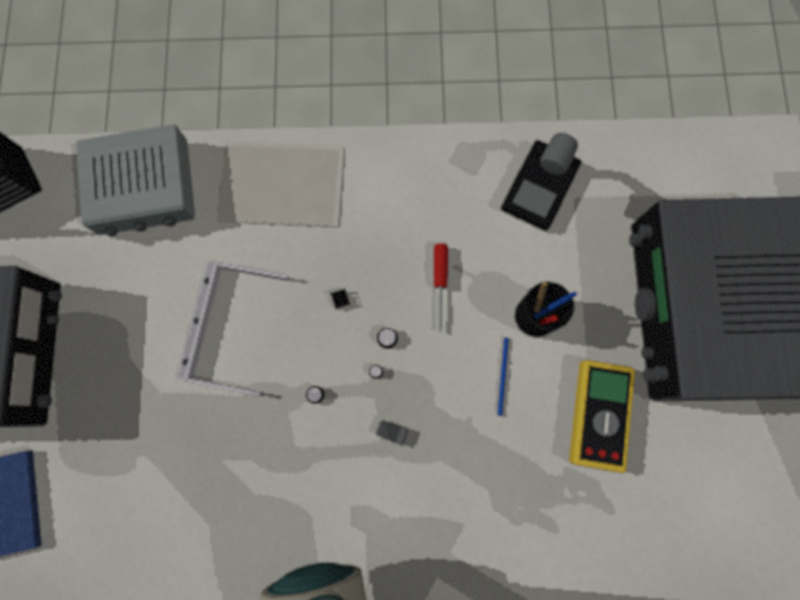

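View pics/side0.png

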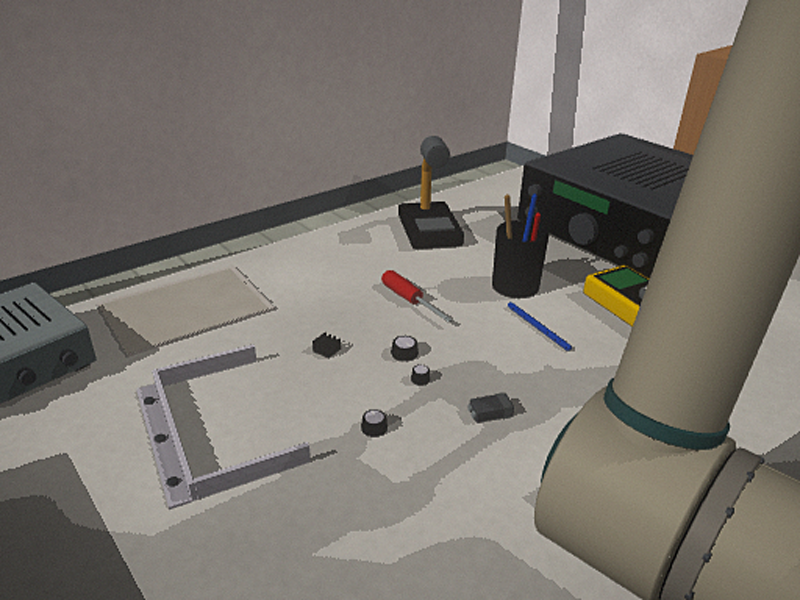

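The top view (800x600) shows the tray at (183–310, 262–400), opening to the right. The knobs are at (388,338), (376,372) and (315,395). The heat sink is at (342,299), the battery at (398,433) and the screwdriver at (440,290). Next I'll measure these.

```bash
cat >> h.py <<'E'
def blobs(d,lo=.008,hi=.04,box=(.2,.75,-.35,.45)):
    W=cloud(d); 
    m=(W[...,2]>lo)&(W[...,2]<hi)&(W[...,0]>box[0])&(W[...,0]<box[1])&(W[...,1]>box[2])&(W[...,1]<box[3])
    n,l,st,c=cv2.connectedComponentsWithStats(m.astype(np.uint8))
    for i in range(1,n):
        if st[i,4]<12: continue
        p=W[l==i]; (cx,cy),(a,b),an=cv2.minAreaRect(p[:,:2].astype(np.float32))
        top=p[p[:,2]>np.percentile(p[:,2],50)-.0]
        print('px',(c[i]*800/512).round().tolist(),'n',st[i,4],'ctr',round(cx,4),round(cy,4),'size',round(a,4),round(b,4),round(an,1),'zmax',p[:,2].max().round(4),'mean',p.mean(0).round(4).tolist())
def topix(d,X):
    c=np.asarray(X)@d['R'].T+d['t']; return np.stack([c[...,0]/c[...,2]*d['fx']+d['cx'],c[...,1]/c[...,2]*d['fy']+d['cy']],-1)
def toplane(d,uv,h):
    uv=np.asarray(uv,float); r=np.stack([(uv[...,0]-d['cx'])/d['fx'],(uv[...,1]-d['cy'])/d['fy'],np.ones(uv.shape[:-1])],-1)@d['R']
    o=-d['R'].T@d['t']; return o+r*((h-o[2])/r[...,2])[...,None]
def rect(d,f,h=.017,x0=.3,x1=.7,y0=-.15,y1=.38,s=1400):
    # image: right = -y, up=+x
    W=int((y1-y0)*s);H=int((x1-x0)*s)
    j,i=np.meshgrid(np.arange(W),np.arange(H)); X=np.stack([x1-i/s,y1-j/s,np.full(i.shape,h)],-1)
    uv=topix(d,X).astype(np.float32)
    im=cv2.remap(cv2.cvtColor(d['image'],cv2.COLOR_RGB2BGR),uv[...,0],uv[...,1],cv2.INTER_CUBIC)
    for y in np.arange(-.1,.38,.1): cv2.line(im,(int((y1-y)*s),0),(int((y1-y)*s),H),(0,200,0),1)
    for x in np.arange(.3,.7,.1): cv2.line(im,(0,int((x1-x)*s)),(W,int((x1-x)*s)),(0,200,0),1)
    cv2.imwrite('pics/'+f+'.png',im)
E
python3 - <<'E'
from h import *
for n in('top0','side0'):
    d=dict(np.load(n+'.npz')); W=cloud(d)
    print(n); blobs(d)
rect(dict(np.load('top0.npz')),'rect0')
rect(dict(np.load('side0.npz')),'rects0')
E
```

```text
top0
px [542.0, 224.0] n 64 ctr 0.744 -0.3253 size 0.0332 0.0119 88.8 zmax 0.0306 mean [0.7446, -0.3249, 0.0225]
px [112.0, 234.0] n 12 ctr 0.7428 0.3953 size 0.0048 0.0152 29.2 zmax 0.039 mean [0.7432, 0.3954, 0.0336]
px [440.0, 275.0] n 347 ctr 0.6427 -0.1504 size 0.0238 0.1477 88.0 zmax 0.0295 mean [0.6628, -0.1506, 0.0214]
px [218.0, 322.0] n 660 ctr 0.5841 0.192 size 0.1414 0.202 77.9 zmax 0.0312 mean [0.593, 0.2147, 0.0222]
px [337.0, 294.0] n 36 ctr 0.6361 0.0195 size 0.0103 0.0247 15.7 zmax 0.0222 mean [0.636, 0.0197, 0.0151]
px [533.0, 295.0] n 19 ctr 0.6216 -0.2998 size 0.0051 0.0187 15.1 zmax 0.0397 mean [0.6235, -0.3014, 0.0232]
px [549.0, 298.0] n 35 ctr 0.6185 -0.3259 size 0.0201 0.0033 50.4 zmax 0.0399 mean [0.6176, -0.3266, 0.0259]
px [340.0, 303.0] n 33 ctr 0.6211 0.0149 size 0.0099 0.0246 16.8 zmax 0.0228 mean [0.6211, 0.0151, 0.0149]
px [523.0, 325.0] n 68 ctr 0.5764 -0.2854 size 0.0641 0.02 36.1 zmax 0.0387 mean [0.5745, -0.282, 0.0236]
px [538.0, 314.0] n 42 ctr 0.5902 -0.3093 size 0.0294 0.0142 1.6 zmax 0.0389 mean [0.592, -0.308, 0.0212]
px [557.0, 316.0] n 41 
[... 1445 characters left out ...]
 0.0269 17.2 zmax 0.0182 mean [0.6279, 0.0174, 0.0134]
px [404.0, 345.0] n 177 ctr 0.5603 -0.06 size 0.0315 0.0316 42.9 zmax 0.0198 mean [0.5579, -0.058, 0.0159]
px [219.0, 426.0] n 1665 ctr 0.5823 0.1838 size 0.1256 0.2061 77.9 zmax 0.0268 mean [0.5676, 0.1997, 0.0192]
px [420.0, 372.0] n 90 ctr 0.5052 -0.0407 size 0.0195 0.0204 61.3 zmax 0.0179 mean [0.504, -0.0395, 0.0145]
px [27.0, 379.0] n 45 ctr 0.7479 0.3471 size 0.0037 0.0158 6.9 zmax 0.0398 mean [0.7481, 0.3474, 0.0339]
px [490.0, 405.0] n 339 ctr 0.4084 -0.0649 size 0.0488 0.0287 71.3 zmax 0.0205 mean [0.4067, -0.0634, 0.0151]
px [374.0, 420.0] n 179 ctr 0.4699 0.0578 size 0.0255 0.028 25.3 zmax 0.0192 mean [0.4682, 0.0592, 0.0155]
```

View pics/rect0.png

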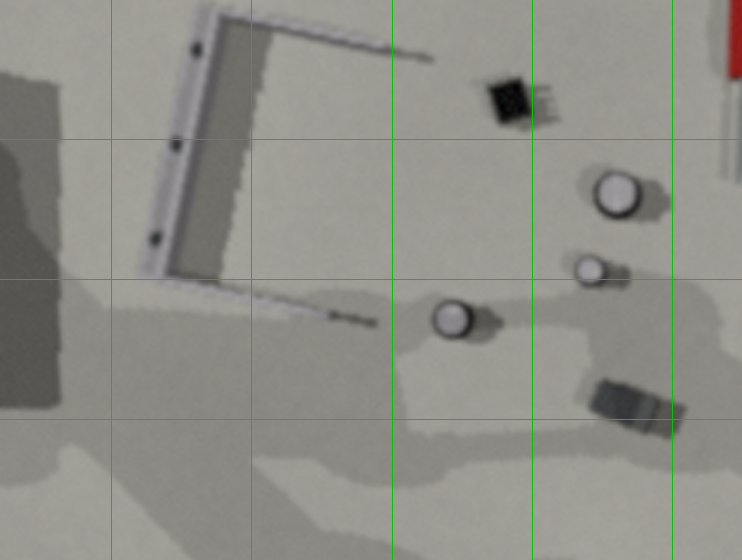

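View pics/rects0.png

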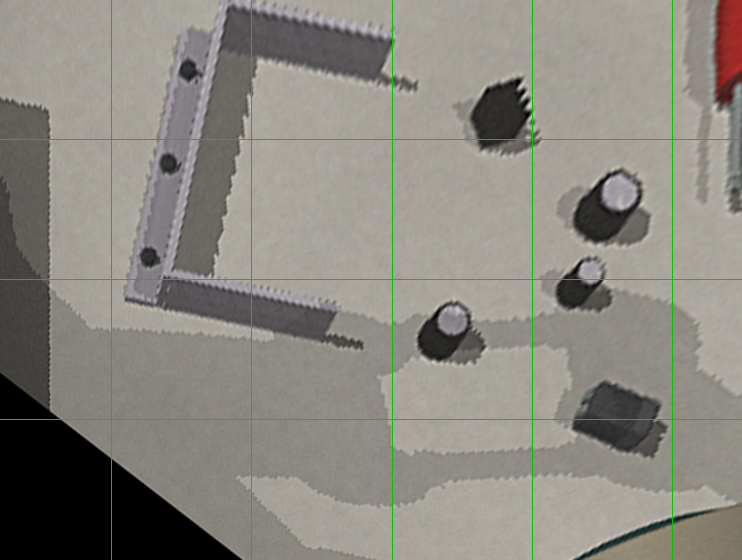

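The tray fit agrees with the given sizes (126 x 206 mm outer), and so do the knob tops. Tray frame: O≈(0.569, 0.122), with the inward direction at 77.9°. I'll use the part-open fingers as a fork to push each knob. Next is a helper that turns waypoints into row numbers.

```bash
cat >> h.py <<'E'
from scipy.spatial.transform import Rotation as Ro
A=np.radians(77.9); O=np.array([.5691,.1222]); U=np.array([np.cos(A),np.sin(A)]); V=np.array([-U[1],U[0]])
def t2w(p): return O+p[0]*U+p[1]*V
def w2t(p): q=np.asarray(p)[:2]-O; return np.array([q@U,q@V])
def cur():
    s=manip.get_state(); q=s['ee_rot']; R=Ro.from_quat([q[1],q[2],q[3],q[0]]); return s,R
def phi_now(R): x=R.as_matrix()[:,0]; return np.degrees(np.arctan2(x[1],x[0]))
def plan(wps,jaw):
    """wps: list of (tray u,v, z, phi_rel_deg (0=inward, + toward +v), nrows)"""
    s,R=cur(); p=s['position'].copy(); out=[]
    print('t',s['clock'],'p',p.round(4),'tray',w2t(p).round(4),'phi_rel',round(phi_now(R)-77.9,2),'w',round(s['width'],4),'F',s['contact_force'].round(1),'tilt',R.as_matrix()[:2,2].round(4))
    for u,v,z,ph,n in wps:
        tgt=np.r_[t2w((u,v)),z]; f=np.radians(ph+77.9)
        Rt=Ro.from_matrix(np.array([[np.cos(f),np.sin(f),0],[np.sin(f),-np.cos(f),0],[0,0,-1]]).astype(float))
        dr=(R.inv()*Rt).as_rotvec(); dp=(tgt-p)/n
        for k in range(n):
            Rk=R*Ro.from_rotvec(dr*k/n)
            out.append([jaw]+(Rk.inv().apply(dp)).round(4).tolist()+(dr/n).round(3).tolist())
        p=tgt;R=Rt
    for i,r in enumerate(out):
        if i%8==0: print('--')
        print(', '.join('%g'%x for x in r)+',')
E
python3 - <<'E'
from h import *
for n,p in dict(L=(.5604,-.060),S=(.5057,-.041),M=(.470,.0575),H=(.6286,.0169),B=(.4088,-.0643)).items(): print(n,w2t(p).round(4))
plan([(-.125,.098,.10,-19,16)],.018)
E
```

```text
L [-0.18   -0.0297]
S [-0.1729  0.0278]
M [-0.084   0.0833]
H [-0.0905 -0.0803]
B [-0.216   0.1176]
t 0.1 p [ 0.1631 -0.5509  0.2305] tray [-0.7432  0.2559] phi_rel -61.41 w 0.0852 F [ 0.3 -0.2  0.3] tilt [-0.0003  0.0016]
--
0.018, 0.0272, -0.0292, 0.0082, -0, -0, -0.046,
0.018, 0.0285, -0.0279, 0.0082, -0, -0, -0.046,
0.018, 0.0297, -0.0266, 0.0082, -0, -0, -0.046,
0.018, 0.0309, -0.0252, 0.0082, -0, -0, -0.046,
0.018, 0.0321, -0.0237, 0.0082, -0, -0, -0.046,
0.018, 0.0331, -0.0222, 0.0082, -0, -0, -0.046,
0.018, 0.0341, -0.0206, 0.0082, -0, -0, -0.046,
0.018, 0.035, -0.019, 0.0082, -0, -0, -0.046,
--
0.018, 0.0359, -0.0174, 0.0082, -0, -0, -0.046,
0.018, 0.0366, -0.0157, 0.0082, -0, -0, -0.046,
0.018, 0.0373, -0.014, 0.0082, -0, -0, -0.046,
0.018, 0.0379, -0.0123, 0.0082, -0, -0, -0.046,
0.018, 0.0385, -0.0105, 0.0082, -0, -0, -0.046,
0.018, 0.0389, -0.0087, 0.0082, -0, -0, -0.046,
0.018, 0.0393, -0.0069, 0.0082, -0, -0, -0.046,
0.018, 0.0396, -0.0051, 0.0082, -0, -0, -0.046,
```

Call:
apply_moves(
  moves=[0.018,0.027,-0.029,0.008,0,0,-0.046,0.018,0.0285,-0.028,0.008,0,0,-0.046,0.018,0.0297,-0.0266,0.008,0,0,-0.046,0.018,0.031,-0.025,0.008,0,0,-0.046,0.018,0.032,-0.0237,0.008,0,0,-0.046,0.018,0.033,-0.022,0.008,0,0,-0.046,0.018,0.034,-0.0206,0.008,0,0,-0.046,0.018,0.035,-0.019,0.008,0,0,-0.046],
)

```text
clock: 0.77
position: [0.3034, -0.2659, 0.1608]
ee_rot: [0.001, 0.946, 0.323, -0.001]
contact_force: [1.0, -0.1, -0.1]
width: 0.018
```

```bash
python3 - <<'E'
from h import *
plan([(-.125,.098,.06,-19,8)],.018)
E
```

```text
t 0.7667 p [ 0.3034 -0.2659  0.1608] tray [-0.4351  0.1784] phi_rel -40.16 w 0.018 F [ 1.  -0.1 -0.1] tilt [-0.0013 -0.0032]
--
0.018, 0.0362, -0.0173, 0.0125, 0, 0, -0.046,
0.018, 0.0369, -0.0156, 0.0125, 0, 0, -0.046,
0.018, 0.0376, -0.0139, 0.0125, 0, 0, -0.046,
0.018, 0.0382, -0.0122, 0.0125, 0, 0, -0.046,
0.018, 0.0387, -0.0104, 0.0125, 0, 0, -0.046,
0.018, 0.0391, -0.0086, 0.0126, 0, 0, -0.046,
0.018, 0.0395, -0.0068, 0.0126, 0, 0, -0.046,
0.018, 0.0397, -0.005, 0.0126, 0, 0, -0.046,
```

Call:
apply_moves(
  moves=[0.018,0.036,-0.017,0.0125,0,0,-0.046,0.018,0.037,-0.0156,0.0125,0,0,-0.046,0.018,0.0375,-0.014,0.0125,0,0,-0.046,0.018,0.038,-0.012,0.0125,0,0,-0.046,0.018,0.0387,-0.0104,0.0125,0,0,-0.046,0.018,0.039,-0.0086,0.0125,0,0,-0.046,0.018,0.0395,-0.007,0.0125,0,0,-0.046,0.018,0.0397,-0.005,0.0125,0,0,-0.046],
)

```text
clock: 1.43
position: [0.4408, 0.0211, 0.0612]
ee_rot: [0.003, 0.867, 0.498, -0.0]
contact_force: [1.5, -1.0, 0.3]
width: 0.018
```

```bash
python3 - <<'E'
from h import *
plan([(-.125,.098,.004,-19,8)],.018)
E
```

```text
t 1.4333 p [0.4408 0.0211 0.0612] tray [-0.1257  0.1043] phi_rel -18.1 w 0.018 F [ 1.5 -1.   0.3] tilt [ 0.0025 -0.0057]
--
0.018, 0.0004, 0.0007, 0.0071, 0.001, 0, 0.002,
0.018, 0.0004, 0.0007, 0.0071, 0.001, 0, 0.002,
0.018, 0.0004, 0.0007, 0.0071, 0.001, 0, 0.002,
0.018, 0.0004, 0.0007, 0.0071, 0.001, 0, 0.002,
0.018, 0.0004, 0.0007, 0.0071, 0.001, 0, 0.002,
0.018, 0.0003, 0.0007, 0.0071, 0.001, 0, 0.002,
0.018, 0.0003, 0.0007, 0.0071, 0.001, 0, 0.002,
0.018, 0.0003, 0.0007, 0.0071, 0.001, 0, 0.002,
```

Call:
apply_moves(
  moves=[0.018,0.0004,0.0007,0.01,0.001,0,0.002,0.018,0.0004,0.0007,0.01,0.001,0,0.002,0.018,0.0004,0.0007,0.01,0.001,0,0.002,0.018,0.0004,0.0007,0.009,0.001,0,0.002,0.018,0.0004,0.0007,0.007,0.001,0,0.002,0.018,0.0003,0.0007,0.005,0.001,0,0.002,0.018,0.0003,0.0007,0.003,0.001,0,0.002,0.018,0.0003,0.0007,0.002,0.001,0,0.002],
)

```text
clock: 2.1
position: [0.4486, 0.0305, 0.0]
ee_rot: [-0.003, 0.867, 0.498, -0.003]
contact_force: [-9.2, 2.7, 44.9]
width: 0.018
```

```bash
python3 - <<'E'
from h import *
snap('side','s1')
# contact then push: tcp behind knob by 23mm
plan([(-.106,.0905,.004,-19,2),(-.02,.0609,.004,-19,9),(.062,.045,.004,-11,8)],.018)
E
```

```text
t 2.15 p [4.485e-01 3.050e-02 3.000e-04] tray [-0.1149  0.0987] phi_rel -18.19 w 0.018 F [-3.7  1.6  8.4] tilt [-0.0086  0.002 ]
--
0.018, 0.0055, 0.0025, -0.0019, -0.004, 0.001, 0.007,
0.018, 0.0055, 0.0024, -0.0019, -0.004, 0.001, 0.007,
0.018, 0.0101, -0, 0, 0, 0, 0,
0.018, 0.0101, -0, 0, 0, 0, 0,
0.018, 0.0101, -0, 0, 0, 0, 0,
0.018, 0.0101, -0, 0, 0, 0, 0,
0.018, 0.0101, -0, 0, 0, 0, 0,
0.018, 0.0101, -0, 0, 0, 0, 0,
--
0.018, 0.0101, -0, 0, 0, 0, 0,
0.018, 0.0101, -0, 0, 0, 0, 0,
0.018, 0.0101, -0, 0, 0, 0, 0,
0.018, 0.0103, -0.0015, 0, 0, 0, -0.017,
0.018, 0.0104, -0.0013, 0, 0, 0, -0.017,
0.018, 0.0104, -0.0011, 0, 0, 0, -0.017,
0.018, 0.0104, -0.0009, 0, 0, 0, -0.017,
0.018, 0.0104, -0.0007, 0, 0, 0, -0.017,
--
0.018, 0.0104, -0.0006, 0, 0, 0, -0.017,
0.018, 0.0104, -0.0004, 0, 0, 0, -0.017,
0.018, 0.0104, -0.0002, 0, 0, 0, -0.017,
```

View pics/s1.png

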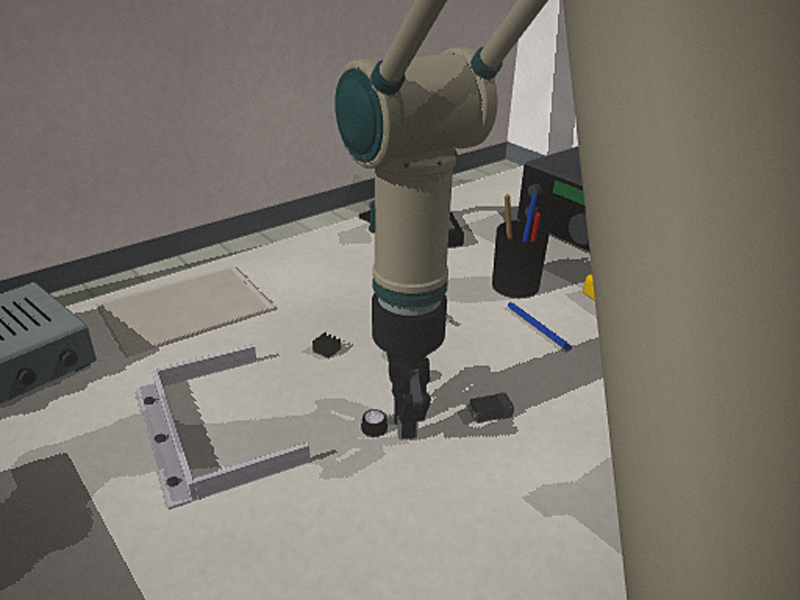

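The side view shows the fork at (408,425), just behind the medium knob at (375,422), and the other objects look undisturbed. The fingertips touched the desk because the arm overshot on the way down. I'll lift a little first, then push.

Call:
apply_moves(
  moves=[0.018,0,0.001,-0.003,-0.004,0.001,0.007,0.018,0.001,0.001,-0.0015,-0.004,0.001,0.007,0.018,0.003,0.001,0,0,0,0,0.018,0.006,0.001,0,0,0,0,0.018,0.008,0,0,0,0,0,0.018,0.01,0,0,0,0,0,0.018,0.01,0,0,0,0,0,0.018,0.01,0,0,0,0,0],
)

```text
clock: 2.82
position: [0.48, 0.0703, 0.0062]
ee_rot: [0.001, 0.872, 0.489, 0.001]
contact_force: [-0.2, -0.1, -1.0]
width: 0.0176
```

```bash
python3 - <<'E'
from h import *
snap('side','s2')
plan([(-.02,.0609,.004,-19,5),(.062,.045,.004,-11,8)],.018)
E
```

```text
t 2.8667 p [0.4818 0.0716 0.0064] tray [-0.0678  0.0748] phi_rel -19.38 w 0.0181 F [2.2 1.5 1.1] tilt [0.005 0.   ]
--
0.018, 0.0099, -0.0006, 0.0005, 0.001, -0.001, -0.001,
0.018, 0.0099, -0.0005, 0.0005, 0.001, -0.001, -0.001,
0.018, 0.0099, -0.0005, 0.0005, 0.001, -0.001, -0.001,
0.018, 0.0099, -0.0005, 0.0005, 0.001, -0.001, -0.001,
0.018, 0.0099, -0.0005, 0.0005, 0.001, -0.001, -0.001,
0.018, 0.0103, -0.0015, 0, 0, 0, -0.017,
0.018, 0.0104, -0.0013, 0, 0, 0, -0.017,
0.018, 0.0104, -0.0011, 0, 0, 0, -0.017,
--
0.018, 0.0104, -0.0009, 0, 0, 0, -0.017,
0.018, 0.0104, -0.0007, 0, 0, 0, -0.017,
0.018, 0.0104, -0.0006, 0, 0, 0, -0.017,
0.018, 0.0104, -0.0004, 0, 0, 0, -0.017,
0.018, 0.0104, -0.0002, 0, 0, 0, -0.017,
```

View pics/s2.png

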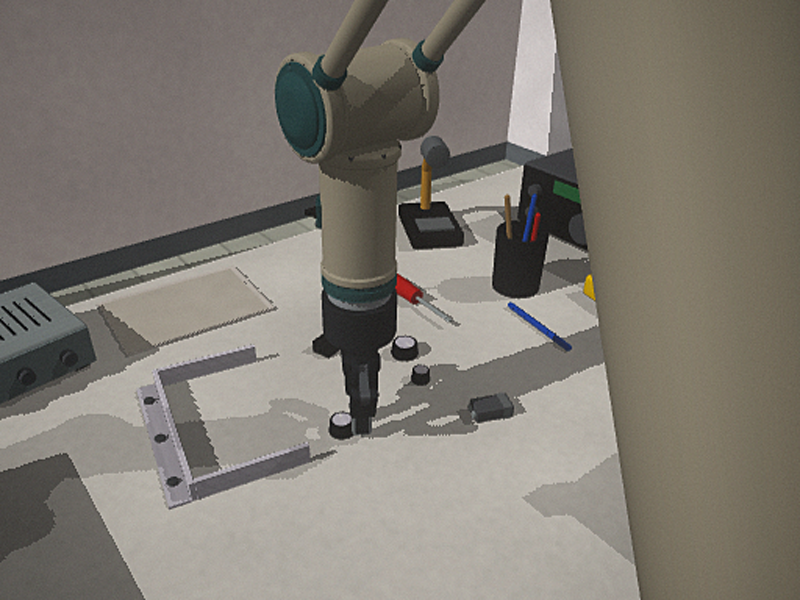

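The medium knob is still flat, at (342,425), and rides ahead of the fork at (363,425). It is clear of the wall end at (308,450).

```bash
cat >> h.py <<'E'
def knob(f,px,h):
    """bright disc centroid near px (800-scale) -> tray coords at height h"""
    d=dict(np.load(''+f+'.npz')); g=d['image'].mean(2); c=np.array(px)*.64
    W=cloud(d); v,u=np.mgrid[:384,:512]
    m=(np.hypot(u-c[0],v-c[1])<15)&(W[...,2]>h-.004)&(W[...,2]<h+.006)&(g>120)
    p=toplane(d,[u[m].mean(),v[m].mean()],h); print(f,m.sum(),'world',p.round(4),'tray',w2t(p).round(4))
E
python3 - <<'E'
from h import *
knob('side0',(374,415),.017); knob('s2',(342,420),.017)
E
```

```text
side0 72 world [0.4715 0.0572 0.017 ] tray [-0.084   0.0818]
s2 73 world [0.4904 0.0883 0.017 ] tray [-0.0496  0.0699]
```

Call:
apply_moves(
  moves=[0.018,0.008,-0.0005,0.0005,0.001,-0.001,0,0.018,0.01,-0.0005,0.0005,0.001,-0.001,0,0.018,0.01,-0.0005,0.0005,0.001,-0.001,0,0.018,0.01,-0.0005,0.0005,0.001,-0.001,0,0.018,0.01,-0.0005,0,0,0,0,0.018,0.01,-0.0012,0,0,0,-0.017,0.018,0.01,-0.0012,0,0,0,-0.017,0.018,0.01,-0.001,0,0,0,-0.017],
)

```text
clock: 3.53
position: [0.5194, 0.1482, 0.0042]
ee_rot: [0.001, 0.858, 0.514, -0.003]
contact_force: [-0.8, -1.9, 3.5]
width: 0.0181
```

```bash
python3 - <<'E'
from h import *
plan([(.062,.045,.005,-11,8)],.018)
E
```

```text
t 3.5333 p [0.5194 0.1482 0.0042] tray [0.015  0.0541] phi_rel -16.04 w 0.0181 F [-0.8 -1.9  3.5] tilt [-0.0035 -0.004 ]
--
0.018, 0.006, -0.0005, -0.0001, -0, 0.001, -0.011,
0.018, 0.006, -0.0005, -0.0001, -0, 0.001, -0.011,
0.018, 0.006, -0.0004, -0.0001, -0, 0.001, -0.011,
0.018, 0.006, -0.0003, -0.0001, -0, 0.001, -0.011,
0.018, 0.006, -0.0003, -0.0001, -0, 0.001, -0.011,
0.018, 0.006, -0.0002, -0.0001, -0, 0.001, -0.011,
0.018, 0.006, -0.0001, -0.0001, -0, 0.001, -0.011,
0.018, 0.006, -0.0001, -0.0001, -0, 0.001, -0.011,
```

Call:
apply_moves(
  moves=[0.018,0.008,-0.0005,0,0,0.001,-0.011,0.018,0.008,-0.0005,0,0,0.001,-0.011,0.018,0.008,-0.0004,0,0,0.001,-0.011,0.018,0.008,-0.0003,0,0,0.001,-0.011,0.018,0.006,-0.0003,0,0,0,-0.011,0.018,0.004,0,0,0,0,-0.011,0.018,0.002,0,0,0,0,0,0.018,0,0,0,0,0,0],
)

```text
clock: 4.2
position: [0.5398, 0.195, 0.004]
ee_rot: [-0.0, 0.837, 0.547, -0.0]
contact_force: [-0.9, -2.1, 3.5]
width: 0.0183
```

```bash
python3 - <<'E'
from h import *
snap('side','s3')
plan([(.035,.050,.01,-11,3),(-.0,.04,.06,-6,5)],.018)
E
```

```text
t 4.25 p [0.5398 0.1949 0.004 ] tray [0.0649 0.0439] phi_rel -11.66 w 0.018 F [0.1 0.1 2.1] tilt [-0.0009  0.0002]
--
0.018, -0.0102, 0, -0.002, -0, 0, -0.004,
0.018, -0.0102, -0, -0.002, -0, 0, -0.004,
0.018, -0.0102, -0, -0.002, -0, 0, -0.004,
0.018, -0.0065, 0.0033, -0.01, 0, 0, -0.017,
0.018, -0.0065, 0.0032, -0.01, 0, 0, -0.017,
0.018, -0.0066, 0.0031, -0.01, 0, 0, -0.017,
0.018, -0.0067, 0.003, -0.01, 0, 0, -0.017,
0.018, -0.0067, 0.0028, -0.01, 0, 0, -0.017,
```

View pics/s3.png

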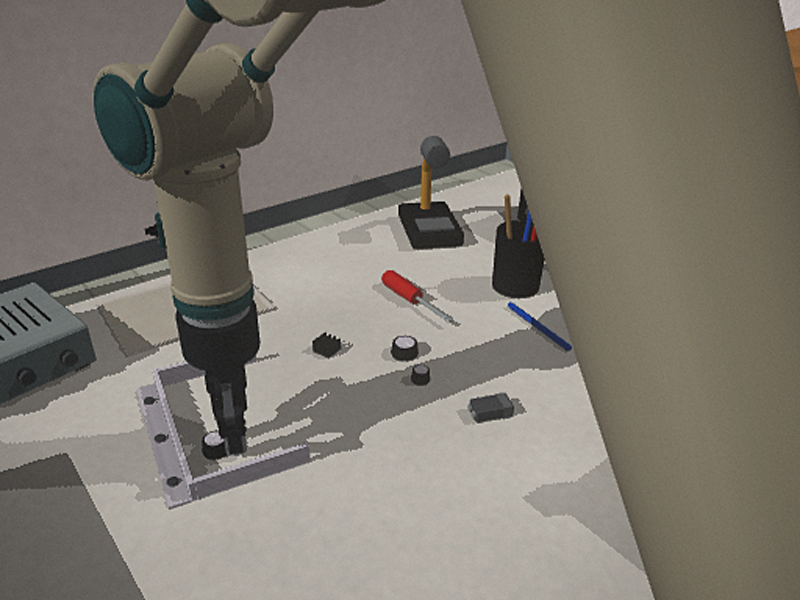

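The medium knob is flat at (213,443), inside the tray and clear of both side walls. Backing out, then over to the small knob.

Call:
apply_moves(
  moves=[0.018,-0.008,0,-0.001,0,0,0,0.018,-0.01,0,-0.004,0,0,-0.004,0.014,-0.015,0.001,-0.01,0,0,-0.01,0.014,-0.025,0.002,-0.012,0,0,-0.015,0.014,-0.035,0.003,-0.012,0,0,-0.015,0.014,-0.04,0.003,-0.01,0,0,-0.015,0.014,-0.04,0.003,0,0,0,-0.015,0.014,-0.04,0.003,0,0,0,-0.01],
)

```text
clock: 4.92
position: [0.4726, -0.0134, 0.0536]
ee_rot: [-0.001, 0.81, 0.586, 0.002]
contact_force: [0.3, -0.2, 1.4]
width: 0.0136
```

```bash
python3 - <<'E'
from h import *
plan([(-.215,.0325,.05,-6,5),(-.215,.0325,.02,-6,3)],.014)
E
```

```text
t 4.9167 p [ 0.4726 -0.0134  0.0536] tray [-0.1528  0.0659] phi_rel -6.17 w 0.0136 F [ 0.3 -0.2  1.4] tilt [0.0014 0.0037]
--
0.014, -0.0117, 0.008, 0.0007, 0, -0.001, -0.001,
0.014, -0.0117, 0.008, 0.0007, 0, -0.001, -0.001,
0.014, -0.0117, 0.008, 0.0007, 0, -0.001, -0.001,
0.014, -0.0117, 0.008, 0.0007, 0, -0.001, -0.001,
0.014, -0.0117, 0.008, 0.0007, 0, -0.001, -0.001,
0.014, 0, 0, 0.01, 0, 0, 0,
0.014, 0, 0, 0.01, 0, 0, 0,
0.014, 0, 0, 0.01, 0, 0, 0,
```

Call:
apply_moves(
  moves=[0.014,-0.012,0.006,0,0,0,0,0.014,-0.012,0.008,0,0,0,0,0.014,-0.011,0.008,0,0,0,0,0.014,-0.009,0.008,0,0,0,0,0.014,-0.006,0.006,0.002,0,0,0,0.014,-0.002,0.002,0.006,0,0,0,0.014,0,0,0.006,0,0,0,0.014,0,0,0.005,0,0,0],
)

```text
clock: 5.58
position: [0.4849, -0.0883, 0.035]
ee_rot: [-0.0, 0.815, 0.58, 0.002]
contact_force: [-0.2, 0.4, 0.3]
width: 0.014
```

```bash
python3 - <<'E'
from h import *
plan([(-.212,.0325,.005,-6,5)],.014)
E
```

```text
t 5.5833 p [ 0.4849 -0.0883  0.035 ] tray [-0.2235  0.0382] phi_rel -7.02 w 0.014 F [-0.2  0.4  0.3] tilt [0.0022 0.0024]
--
0.014, 0.0024, 0.0008, 0.006, 0, -0.001, -0.004,
0.014, 0.0024, 0.0008, 0.006, 0, -0.001, -0.004,
0.014, 0.0024, 0.0009, 0.006, 0, -0.001, -0.004,
0.014, 0.0024, 0.0009, 0.006, 0, -0.001, -0.004,
0.014, 0.0024, 0.0009, 0.006, 0, -0.001, -0.004,
```

Call:
apply_moves(
  moves=[0.014,0.0005,0.001,0.006,0,-0.001,-0.004,0.014,0.0005,0.001,0.006,0,-0.001,-0.004,0.014,0.0005,0.001,0.005,0,-0.001,-0.004,0.014,0.0005,0.001,0.004,0,0,-0.004,0.014,0,0.0005,0.002,0,0,0,0.014,0,0,0.001,0,0,0,0.014,0,0,0,0,0,0,0.014,0,0,0,0,0,0],
)

```text
clock: 6.25
position: [0.4877, -0.0833, 0.0052]
ee_rot: [-0.003, 0.808, 0.589, -0.002]
contact_force: [-0.1, 0.1, -0.3]
width: 0.0138
```

```bash
python3 - <<'E'
from h import *
plan([(-.194,.0301,.005,-6.2,4),(-.1,.0200,.005,-6.2,9),(.045,.005,.005,-6,14)],.014)
E
```

```text
t 6.25 p [ 0.4877 -0.0833  0.0052] tray [-0.218   0.0365] phi_rel -5.7 w 0.0138 F [-0.1  0.1 -0.3] tilt [-0.0062  0.0026]
--
0.014, 0.0061, 0.001, 0, -0.002, -0, 0.002,
0.014, 0.0061, 0.001, 0, -0.002, -0, 0.002,
0.014, 0.0061, 0.001, 0, -0.002, -0, 0.002,
0.014, 0.0061, 0.001, 0, -0.002, -0, 0.002,
0.014, 0.0105, -0, 0, 0, 0, 0,
0.014, 0.0105, -0, 0, 0, 0, 0,
0.014, 0.0105, -0, 0, 0, 0, 0,
0.014, 0.0105, -0, 0, 0, 0, 0,
--
0.014, 0.0105, -0, 0, 0, 0, 0,
0.014, 0.0105, -0, 0, 0, 0, 0,
0.014, 0.0105, -0, 0, 0, 0, 0,
0.014, 0.0105, -0, 0, 0, 0, 0,
0.014, 0.0105, -0, 0, 0, 0, 0,
0.014, 0.0104, -0.0001, 0, 0, 0, -0,
0.014, 0.0104, -0.0001, 0, 0, 0, -0,
0.014, 0.0104, -0, 0, 0, 0, -0,
--
0.014, 0.0104, -0, 0, 0, 0, -0,
0.014, 0.0104, -0, 0, 0, 0, -0,
0.014, 0.0104, -0, 0, 0, 0, -0,
0.014, 0.0104, -0, 0, 0, 0, -0,
0.014, 0.0104, -0, 0, 0, 0, -0,
0.014, 0.0104, -0, 0, 0, 0, -0,
0.014, 0.0104, -0, 0, 0, 0, -0,
0.014, 0.0104, -0, 0, 0, 0, -0,
--
0.014, 0.0104, -0, 0, 0, 0, -0,
0.014, 0.0104, -0, 0, 0, 0, -0,
0.014, 0.0104, -0, 0, 0, 0, -0,
```

Call:
apply_moves(
  moves=[0.014,0.002,0.0015,0,-0.002,0,0.002,0.014,0.004,0.0015,0,-0.002,0,0.002,0.014,0.005,0.001,0,-0.002,0,0.002,0.014,0.006,0,0,0,0,0,0.014,0.007,0,0,0,0,0,0.014,0.008,0,0,0,0,0,0.014,0.008,0,0,0,0,0,0.014,0.008,0,0,0,0,0],
)

```text
clock: 6.92
position: [0.5091, -0.0358, 0.0066]
ee_rot: [0.001, 0.811, 0.586, 0.001]
contact_force: [-0.4, -0.4, -0.3]
width: 0.014
```

```bash
python3 - <<'E'
from h import *
snap('side','s4')
plan([(.045,.005,.005,-6,20)],.014)
E
```

```text
t 6.9667 p [ 0.5096 -0.0346  0.0066] tray [-0.1658  0.0253] phi_rel -6.19 w 0.014 F [ 0.9  1.3 -0.1] tilt [0.0039 0.0006]
--
0.014, 0.0106, -0.0001, 0.0001, 0, -0, -0,
0.014, 0.0106, -0.0001, 0.0001, 0, -0, -0,
0.014, 0.0106, -0.0001, 0.0001, 0, -0, -0,
0.014, 0.0106, -0.0001, 0.0001, 0, -0, -0,
0.014, 0.0106, -0.0001, 0.0001, 0, -0, -0,
0.014, 0.0106, -0.0001, 0.0001, 0, -0, -0,
0.014, 0.0106, -0.0001, 0.0001, 0, -0, -0,
0.014, 0.0106, -0.0001, 0.0001, 0, -0, -0,
--
0.014, 0.0106, -0.0001, 0.0001, 0, -0, -0,
0.014, 0.0106, -0.0001, 0.0001, 0, -0, -0,
0.014, 0.0106, -0.0001, 0.0001, 0, -0, -0,
0.014, 0.0106, -0.0001, 0.0001, 0, -0, -0,
0.014, 0.0106, -0.0001, 0.0001, 0, -0, -0,
0.014, 0.0106, -0.0001, 0.0001, 0, -0, -0,
0.014, 0.0106, -0.0001, 0.0001, 0, -0, -0,
0.014, 0.0106, -0.0001, 0.0001, 0, -0, -0,
--
0.014, 0.0106, -0.0001, 0.0001, 0, -0, -0,
0.014, 0.0106, -0.0001, 0.0001, 0, -0, -0,
0.014, 0.0106, -0.0001, 0.0001, 0, -0, -0,
0.014, 0.0106, -0.0001, 0.0001, 0, -0, -0,
```

View pics/s4.png

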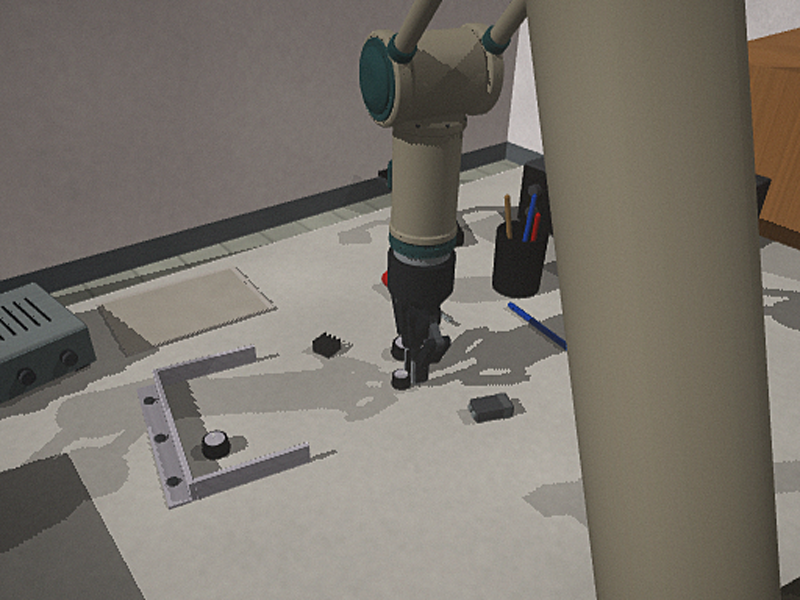

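```bash
python3 - <<'E'
from h import *
knob('s4',(401,374),.016); knob('s4',(214,437),.017);knob('s4',(402,342),.018);knob('side0',(405,342),.018)
E
```

```text
s4 36 world [ 0.5136 -0.0177  0.016 ] tray [-0.1484  0.025 ]
s4 83 world [0.5474 0.2143 0.017 ] tray [0.0855 0.0405]
s4 20 world [ 0.5656 -0.0552  0.018 ] tray [-0.1742 -0.0338]
side0 66 world [ 0.5615 -0.0613  0.018 ] tray [-0.181 -0.031]
```

The small knob is flat at (401,379) and centred in the fork. The medium knob sits at tray (0.0855, 0.0405). The large knob is partly hidden, but the fork has about 16 mm clearance from it.

Call:
apply_moves(
  moves=[0.014,0.009,0,0,0,0,0,0.014,0.011,0,0,0,0,0,0.014,0.011,0,0,0,0,0,0.014,0.011,0,0,0,0,0,0.014,0.011,0,0,0,0,0,0.014,0.011,0,0,0,0,0,0.014,0.011,0,0,0,0,0,0.014,0.011,0,0,0,0,0],
)

```text
clock: 7.63
position: [0.5387, 0.0557, 0.0066]
ee_rot: [0.001, 0.81, 0.586, 0.001]
contact_force: [-0.2, 0.2, -0.6]
width: 0.0139
```

```bash
python3 - <<'E'
from h import *
plan([(.045,.005,.005,-6,12)],.014)
E
```

```text
t 7.6333 p [0.5387 0.0557 0.0066] tray [-0.0714  0.0158] phi_rel -6.16 w 0.0139 F [-0.2  0.2 -0.6] tilt [0.0032 0.0005]
--
0.014, 0.0097, -0.0001, 0.0001, 0, -0, -0,
0.014, 0.0097, -0.0001, 0.0001, 0, -0, -0,
0.014, 0.0097, -0.0001, 0.0001, 0, -0, -0,
0.014, 0.0097, -0.0001, 0.0001, 0, -0, -0,
0.014, 0.0097, -0.0001, 0.0001, 0, -0, -0,
0.014, 0.0097, -0.0001, 0.0001, 0, -0, -0,
0.014, 0.0097, -0.0001, 0.0001, 0, -0, -0,
0.014, 0.0097, -0.0001, 0.0001, 0, -0, -0,
--
0.014, 0.0097, -0.0001, 0.0001, 0, -0, -0,
0.014, 0.0097, -0.0001, 0.0001, 0, -0, -0,
0.014, 0.0097, -0.0001, 0.0001, 0, -0, -0,
0.014, 0.0097, -0.0001, 0.0001, 0, -0, -0,
```

Call:
apply_moves(
  moves=[0.014,0.011,0,0,0,0,0,0.014,0.011,0,0,0,0,0,0.014,0.011,0,0,0,0,0,0.014,0.011,0,0,0,0,0,0.014,0.011,0,0,0,0,0,0.014,0.011,0,0,0,0,0,0.014,0.011,0,0,0,0,0,0.014,0.01,0,0,0,0,0],
)

```text
clock: 8.3
position: [0.5687, 0.1481, 0.0065]
ee_rot: [0.001, 0.81, 0.586, 0.001]
contact_force: [-0.3, -0.7, 0.6]
width: 0.014
```

Call:
apply_moves(
  moves=[0.014,0.008,0,0,0,0,0,0.014,0.006,0,0,0,0,0,0.014,0.003,0,0,0,0,0,0.014,0.001,0,0,0,0,0,0.014,0,0,0,0,0,0,0.014,-0.004,0,0,0,0,0,0.014,-0.01,0,0,0,0,0,0.014,-0.015,0,-0.005,0,0,0],
)

```text
clock: 8.97
position: [0.5662, 0.1414, 0.0107]
ee_rot: [0.001, 0.809, 0.588, 0.001]
contact_force: [-0.9, -0.8, -0.2]
width: 0.0138
```

```bash
python3 - <<'E'
from h import *
snap('side','s5')
plan([(-.222,-.030,.06,0,12)],.018)
E
```

```text
t 9.0167 p [0.5651 0.1383 0.0118] tray [0.0149 0.0073] phi_rel -5.92 w 0.0142 F [-1.2 -2.6  0.2] tilt [ 0.0021 -0.0015]
--
0.018, -0.0193, 0.0051, -0.004, 0, 0, -0.009,
0.018, -0.0194, 0.005, -0.004, 0, 0, -0.009,
0.018, -0.0194, 0.0048, -0.004, 0, 0, -0.009,
0.018, -0.0194, 0.0046, -0.004, 0, 0, -0.009,
0.018, -0.0195, 0.0045, -0.004, 0, 0, -0.009,
0.018, -0.0195, 0.0043, -0.004, 0, 0, -0.009,
0.018, -0.0196, 0.0041, -0.004, 0, 0, -0.009,
0.018, -0.0196, 0.004, -0.004, 0, 0, -0.009,
--
0.018, -0.0196, 0.0038, -0.004, 0, 0, -0.009,
0.018, -0.0197, 0.0036, -0.004, 0, 0, -0.009,
0.018, -0.0197, 0.0034, -0.004, 0, 0, -0.009,
0.018, -0.0197, 0.0033, -0.004, 0, 0, -0.009,
```

View pics/s5.png

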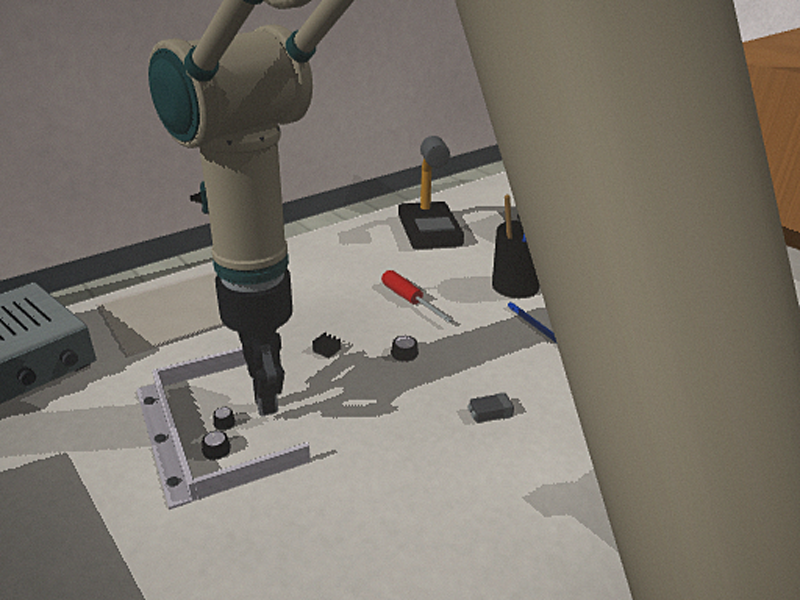

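The small knob is flat at (224,417) inside the tray, next to the medium one. The large knob (404,345), heat sink, battery and screwdriver look unmoved. Moving to the large knob.

Call:
apply_moves(
  moves=[0.018,-0.018,0.003,-0.008,0,0,-0.012,0.018,-0.019,0.005,-0.01,0,0,-0.013,0.018,-0.02,0.005,-0.01,0,0,-0.013,0.018,-0.02,0.005,-0.008,0,0,-0.013,0.018,-0.02,0.005,-0.005,0,0,-0.013,0.018,-0.02,0.005,0,0,0,-0.013,0.018,-0.02,0.005,0,0,0,-0.013,0.018,-0.02,0.004,0,0,0,-0.013],
)

```text
clock: 9.68
position: [0.5517, -0.0376, 0.0583]
ee_rot: [0.002, 0.778, 0.628, -0.001]
contact_force: [0.1, 0.2, 0.1]
width: 0.0178
```

```bash
python3 - <<'E'
from h import *
plan([(-.219,-.032,.05,3,6)],.018)
E
```

```text
t 9.6833 p [ 0.5517 -0.0376  0.0583] tray [-0.1599 -0.0165] phi_rel -0.04 w 0.0178 F [0.1 0.2 0.1] tilt [ 0.0011 -0.0033]
--
0.018, -0.0098, 0.0026, 0.0014, 0, 0.001, -0.009,
0.018, -0.0099, 0.0025, 0.0014, 0, 0.001, -0.009,
0.018, -0.0099, 0.0024, 0.0014, 0, 0.001, -0.009,
0.018, -0.0099, 0.0023, 0.0014, 0, 0.001, -0.009,
0.018, -0.0099, 0.0022, 0.0014, 0, 0.001, -0.009,
0.018, -0.01, 0.0022, 0.0014, 0, 0.001, -0.009,
```

Call:
apply_moves(
  moves=[0.018,-0.011,0.002,0.001,0,0.001,-0.01,0.018,-0.011,0.0025,0.001,0,0.001,-0.009,0.018,-0.01,0.0025,0.001,0,0.001,-0.009,0.018,-0.009,0.0025,0.001,0,0.001,-0.009,0.018,-0.006,0.002,0.001,0,0,-0.009,0.018,-0.002,0.001,0.001,0,0,0,0.018,0,0,0,0,0,0,0.018,0,0,0,0,0,0],
)

```text
clock: 10.35
position: [0.5475, -0.1036, 0.0554]
ee_rot: [0.002, 0.768, 0.641, 0.0]
contact_force: [-0.6, 0.2, -0.0]
width: 0.018
```

```bash
python3 - <<'E'
from h import *
plan([(-.219,-.032,.005,3,8)],.018)
E
```

```text
t 10.35 p [ 0.5475 -0.1036  0.0554] tray [-0.2253 -0.0263] phi_rel 1.84 w 0.018 F [-0.6  0.2 -0. ] tilt [ 0.0024 -0.0024]
--
0.018, 0.0008, 0.0007, 0.0063, 0, 0, -0.003,
0.018, 0.0008, 0.0007, 0.0063, 0, 0, -0.003,
0.018, 0.0008, 0.0007, 0.0063, 0, 0, -0.003,
0.018, 0.0008, 0.0007, 0.0063, 0, 0, -0.003,
0.018, 0.0008, 0.0007, 0.0063, 0, 0, -0.003,
0.018, 0.0008, 0.0007, 0.0063, 0, 0, -0.003,
0.018, 0.0008, 0.0007, 0.0063, 0, 0, -0.003,
0.018, 0.0008, 0.0008, 0.0063, 0, 0, -0.003,
```

Call:
apply_moves(
  moves=[0.018,0,0.001,0.007,0,0,-0.004,0.018,0.0005,0.001,0.008,0,0,-0.004,0.018,0.0005,0.001,0.008,0,0,-0.004,0.018,0.0005,0.001,0.007,0,0,-0.004,0.018,0.0005,0.001,0.006,0,0,-0.003,0.018,0,0.0005,0.003,0,0,0,0.018,0,0,0.001,0,0,0,0.018,0,0,0,0,0,0],
)

```text
clock: 11.02
position: [0.5528, -0.0993, 0.0097]
ee_rot: [-0.0, 0.76, 0.65, -0.001]
contact_force: [0.2, 0.3, 0.8]
width: 0.0182
```

```bash
python3 - <<'E'
from h import *
snap('side','s6')
plan([(-.204,-.0312,.005,3,2),(.015,-.020,.005,3,22)],.018)
E
```

```text
t 11.0667 p [ 0.5529 -0.0994  0.0098] tray [-0.2201 -0.0306] phi_rel 3.23 w 0.0175 F [-0.4  0.6 -0.3] tilt [-0.0007 -0.0006]
--
0.018, 0.008, 0.0008, 0.0024, -0, 0, 0.002,
0.018, 0.008, 0.0007, 0.0024, -0, 0, 0.002,
0.018, 0.01, 0, 0, 0, 0, 0,
0.018, 0.01, 0, 0, 0, 0, 0,
0.018, 0.01, 0, 0, 0, 0, 0,
0.018, 0.01, 0, 0, 0, 0, 0,
0.018, 0.01, 0, 0, 0, 0, 0,
0.018, 0.01, 0, 0, 0, 0, 0,
--
0.018, 0.01, 0, 0, 0, 0, 0,
0.018, 0.01, 0, 0, 0, 0, 0,
0.018, 0.01, 0, 0, 0, 0, 0,
0.018, 0.01, 0, 0, 0, 0, 0,
0.018, 0.01, 0, 0, 0, 0, 0,
0.018, 0.01, 0, 0, 0, 0, 0,
0.018, 0.01, 0, 0, 0, 0, 0,
0.018, 0.01, 0, 0, 0, 0, 0,
--
0.018, 0.01, 0, 0, 0, 0, 0,
0.018, 0.01, 0, 0, 0, 0, 0,
0.018, 0.01, 0, 0, 0, 0, 0,
0.018, 0.01, 0, 0, 0, 0, 0,
0.018, 0.01, 0, 0, 0, 0, 0,
0.018, 0.01, 0, 0, 0, 0, 0,
0.018, 0.01, 0, 0, 0, 0, 0,
0.018, 0.01, 0, 0, 0, 0, 0,
```

View pics/s6.png

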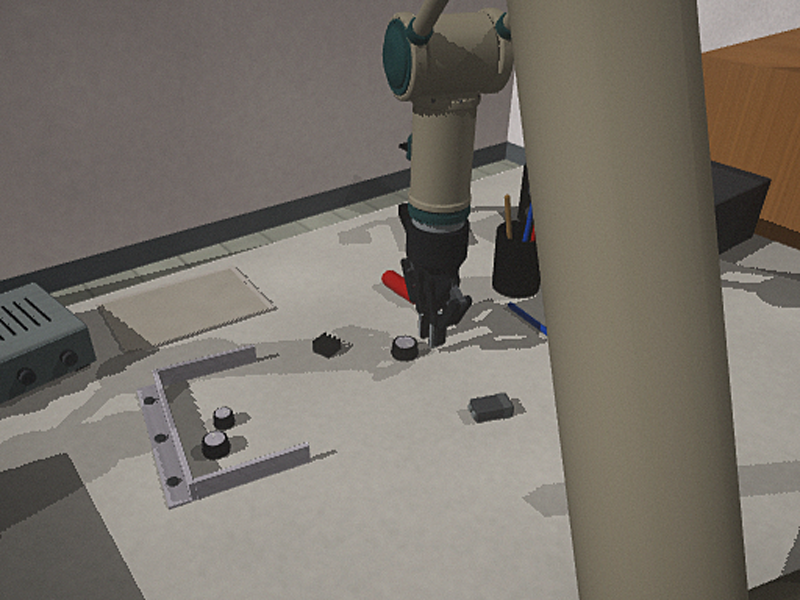

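The fork is behind the large knob, which is flat at (404,346). The small (224,417) and medium (216,443) knobs are inside the tray. I'll lower about 4 mm and push.

Call:
apply_moves(
  moves=[0.018,0,0.0005,0.002,0,0,0,0.018,0.001,0.0005,0.0015,0,0,0,0.018,0.004,0,0,0,0,0,0.018,0.006,0,0,0,0,0,0.018,0.007,0,0,0,0,0,0.018,0.008,0,0,0,0,0,0.018,0.009,0,0,0,0,0,0.018,0.01,0,0,0,0,0],
)

```text
clock: 11.73
position: [0.5626, -0.053, 0.0075]
ee_rot: [0.002, 0.76, 0.649, 0.0]
contact_force: [-0.5, -0.5, -1.3]
width: 0.0178
```

```bash
python3 - <<'E'
from h import *
snap('side','s7')
plan([(.02,-.019,.005,3,20)],.018)
E
```

```text
t 11.7833 p [ 0.5627 -0.0511  0.0075] tray [-0.1707 -0.0301] phi_rel 3.12 w 0.018 F [0.1 2.5 0.4] tilt [ 0.0028 -0.0005]
--
0.018, 0.0096, -0, 0.0001, 0, 0, 0,
0.018, 0.0096, -0, 0.0001, 0, 0, 0,
0.018, 0.0096, -0, 0.0001, 0, 0, 0,
0.018, 0.0096, -0, 0.0001, 0, 0, 0,
0.018, 0.0096, -0, 0.0001, 0, 0, 0,
0.018, 0.0096, -0, 0.0001, 0, 0, 0,
0.018, 0.0096, -0, 0.0001, 0, 0, 0,
0.018, 0.0096, -0, 0.0001, 0, 0, 0,
--
0.018, 0.0096, -0, 0.0001, 0, 0, 0,
0.018, 0.0096, -0, 0.0001, 0, 0, 0,
0.018, 0.0096, -0, 0.0001, 0, 0, 0,
0.018, 0.0096, -0, 0.0001, 0, 0, 0,
0.018, 0.0096, -0, 0.0001, 0, 0, 0,
0.018, 0.0096, -0, 0.0001, 0, 0, 0,
0.018, 0.0096, -0, 0.0001, 0, 0, 0,
0.018, 0.0096, -0, 0.0001, 0, 0, 0,
--
0.018, 0.0096, -0.0001, 0.0001, 0, 0, 0,
0.018, 0.0096, -0.0001, 0.0001, 0, 0, 0,
0.018, 0.0096, -0.0001, 0.0001, 0, 0, 0,
0.018, 0.0096, -0.0001, 0.0001, 0, 0, 0,
```

View pics/s7.png

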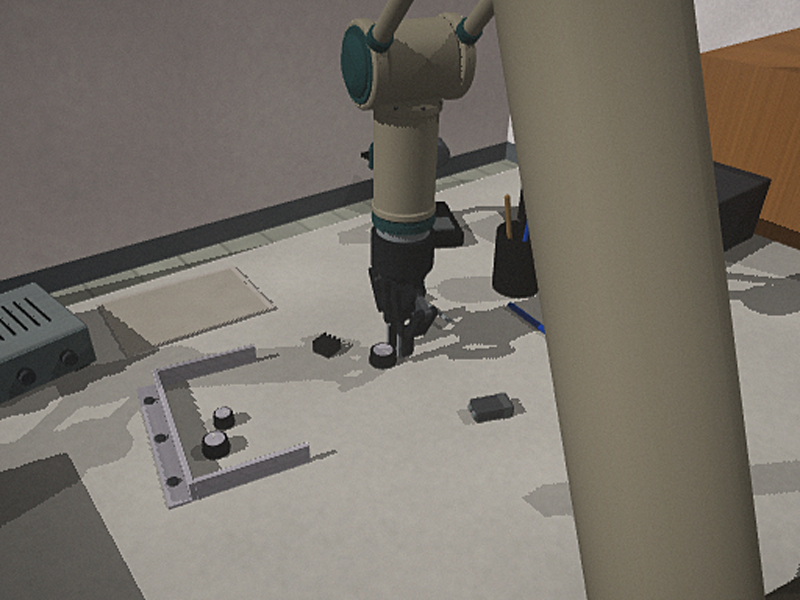

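The large knob is flat at (383,354), ahead of the fork and moving clear of the heat sink at (327,345).

Call:
apply_moves(
  moves=[0.018,0.009,-0.0003,0,0,0,0,0.018,0.011,-0.0003,0,0,0,0,0.018,0.011,-0.0003,0,0,0,0,0.018,0.011,0,0,0,0,0,0.018,0.011,0,0,0,0,0,0.018,0.011,0,0,0,0,0,0.018,0.011,0,0,0,0,0,0.018,0.011,0,0,0,0,0],
)

```text
clock: 12.45
position: [0.576, 0.0433, 0.0075]
ee_rot: [0.001, 0.76, 0.65, 0.001]
contact_force: [0.0, 0.6, 0.6]
width: 0.0176
```

```bash
python3 - <<'E'
from h import *
snap('side','s8')
plan([(.02,-.019,.005,3,10)],.018)
knob('s8',(224,412),.016)
E
```

```text
t 12.5 p [0.5764 0.0454 0.0076] tray [-0.0736 -0.0233] phi_rel 3.22 w 0.0181 F [0.7 1.2 0.1] tilt [0.0034 0.0007]
--
0.018, 0.0094, 0.0001, 0.0003, 0, -0, 0,
0.018, 0.0094, 0.0001, 0.0003, 0, -0, 0,
0.018, 0.0094, 0.0001, 0.0003, 0, -0, 0,
0.018, 0.0094, 0.0001, 0.0003, 0, -0, 0,
0.018, 0.0094, 0.0001, 0.0003, 0, -0, 0,
0.018, 0.0094, 0.0001, 0.0003, 0, -0, 0,
0.018, 0.0094, 0.0001, 0.0003, 0, -0, 0,
0.018, 0.0094, 0.0001, 0.0003, 0, -0, 0,
--
0.018, 0.0094, 0.0001, 0.0003, 0, -0, 0,
0.018, 0.0094, 0.0001, 0.0003, 0, -0, 0,
s8 61 world [0.5752 0.1927 0.016 ] tray [0.0702 0.0088]
```

View pics/s8.png

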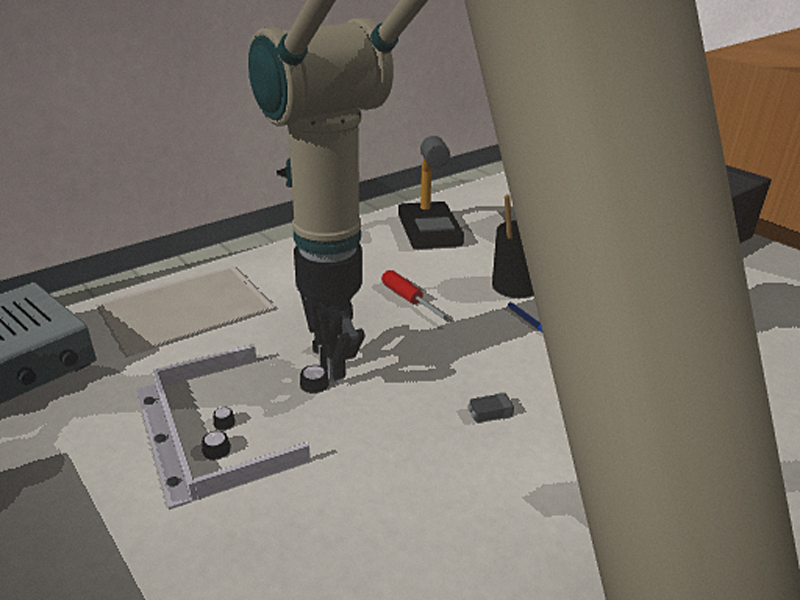

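The large knob is flat at (314,377), just outside the opening, and the fork is past the heat sink. I'll finish the push and ease off at the end.

Call:
apply_moves(
  moves=[0.018,0.009,0.0002,0,0,0,0,0.018,0.011,0.0003,0,0,0,0,0.018,0.011,0.0003,0,0,0,0,0.018,0.011,0.0003,0,0,0,0,0.018,0.011,0.0002,0,0,0,0,0.018,0.01,0.0002,0,0,0,0,0.018,0.009,0,0,0,0,0,0.018,0.007,0,0,0,0,0],
)

```text
clock: 13.17
position: [0.5914, 0.131, 0.0075]
ee_rot: [0.001, 0.76, 0.65, 0.001]
contact_force: [0.4, -0.4, 0.3]
width: 0.0177
```

```bash
python3 - <<'E'
from h import *
plan([(.02,-.019,.005,3,3)],.018)
E
```

```text
t 13.1667 p [0.5914 0.131  0.0075] tray [ 0.0133 -0.02  ] phi_rel 3.22 w 0.0177 F [ 0.4 -0.4  0.3] tilt [0.003  0.0001]
--
0.018, 0.0023, -0.0002, 0.0008, 0.001, -0, 0.001,
0.018, 0.0023, -0.0002, 0.0008, 0.001, -0, 0.001,
0.018, 0.0023, -0.0002, 0.0008, 0.001, -0, 0.001,
```

Call:
apply_moves(
  moves=[0.018,0.004,0,0,0,0,0,0.018,0.002,0,0,0,0,0,0.018,0,0,0,0,0,0,0.018,-0.003,0,0,0,0,0,0.018,-0.01,0,0,0,0,0,0.018,-0.015,0,-0.003,0,0,0,0.018,-0.02,0,-0.01,0,0,0,0.018,-0.02,0,-0.02,0,0,0],
)

```text
clock: 13.83
position: [0.5785, 0.0703, 0.0371]
ee_rot: [-0.002, 0.758, 0.652, -0.002]
contact_force: [-0.5, -0.3, 0.8]
width: 0.0179
```

```bash
python3 - <<'E'
from h import *
snap('side','s9'); blobs(dict(np.load('s9.npz')),box=(.38,.7,-.1,.3))
E
```

```text
px [332.0, 345.0] n 40 ctr 0.6193 0.0139 size 0.0095 0.025 13.5 zmax 0.0177 mean [0.6172, 0.0141, 0.0129]
px [219.0, 426.0] n 1657 ctr 0.5816 0.1835 size 0.1262 0.206 78.1 zmax 0.0271 mean [0.567, 0.1996, 0.0192]
px [315.0, 367.0] n 13 ctr 0.5634 0.0733 size 0.0162 0.003 76.0 zmax 0.0394 mean [0.5638, 0.0741, 0.0374]
px [231.0, 405.0] n 353 ctr 0.5865 0.1731 size 0.032 0.0572 40.7 zmax 0.0204 mean [0.5867, 0.1742, 0.0157]
px [490.0, 405.0] n 338 ctr 0.4094 -0.0652 size 0.0483 0.03 67.5 zmax 0.0198 mean [0.4067, -0.0634, 0.0151]
px [214.0, 442.0] n 203 ctr 0.5459 0.2152 size 0.0269 0.0257 66.9 zmax 0.0195 mean [0.544, 0.2156, 0.0154]
```

View pics/s9.png

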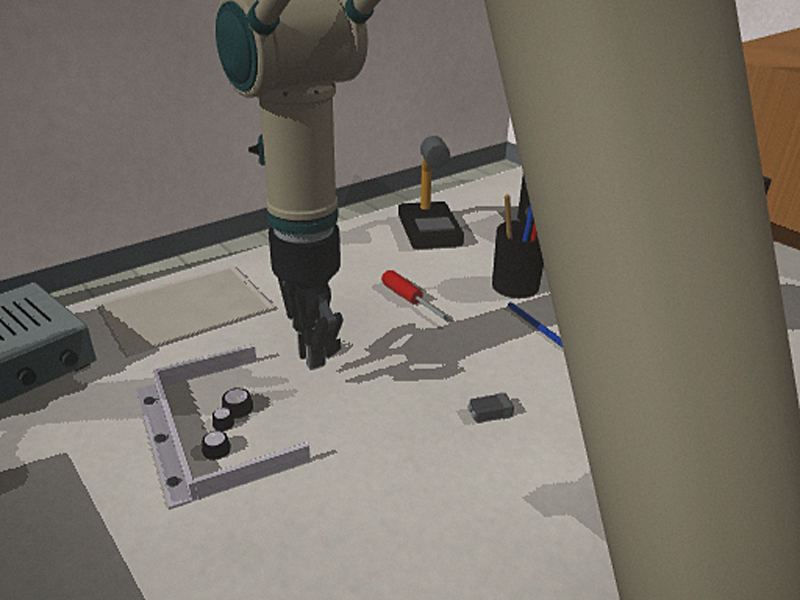

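All three knobs are inside: large at (237,402), small (222,418), medium (216,444). Now straight up, settle, and check from both cameras.

Call:
apply_moves(
  moves=[0.018,0,0,-0.03,0,0,0,0.018,-0.01,0,-0.035,0,0,0,0.018,-0.03,0.02,-0.035,0,0,0,0.018,-0.03,0.02,-0.03,0,0,0,0.018,-0.03,0.02,-0.01,0,0,0,0.018,-0.03,0.02,0,0,0,0,0.018,-0.01,0,0,0,0,0,0.018,0,0,0,0,0,0],
)

```text
clock: 14.55
position: [0.632, -0.0926, 0.1819]
ee_rot: [0.004, 0.762, 0.648, -0.001]
contact_force: [1.0, 0.2, -0.6]
width: 0.0182
```

Call:
apply_moves(
  moves=[0.018,0,0,0,0,0,0,0.018,0,0,0,0,0,0,0.018,0,0,0,0,0,0,0.018,0,0,0,0,0,0,0.018,0,0,0,0,0,0,0.018,0,0,0,0,0,0,0.018,0,0,0,0,0,0,0.018,0,0,0,0,0,0],
)

```text
clock: 15.22
position: [0.6272, -0.0872, 0.1791]
ee_rot: [-0.0, 0.761, 0.649, -0.003]
contact_force: [-0.6, 0.2, 0.4]
width: 0.018
```

```bash
python3 - <<'E'
from h import *
snap('side','s10'); snap('top','t10')
a=dict(np.load('s10.npz'));blobs(a,box=(.38,.75,-.2,.3))
for px,h in(((237,396),.018),((222,413),.016),((215,437),.017)): knob('s10',px,h)
import cv2
b=dict(np.load('side0.npz'))
cv2.imwrite('pics/cmp.png',np.vstack([cv2.resize(cv2.cvtColor(x['image'],cv2.COLOR_RGB2BGR)[160:300,60:400],(680,280),interpolation=cv2.INTER_CUBIC) for x in(b,a)]))
E
```

```text
px [408.0, 290.0] n 339 ctr 0.6432 -0.1503 size 0.0244 0.1533 89.3 zmax 0.0274 mean [0.66, -0.1474, 0.0183]
px [326.0, 342.0] n 143 ctr 0.6283 0.0164 size 0.027 0.0272 18.8 zmax 0.0181 mean [0.6274, 0.0173, 0.0134]
px [219.0, 426.0] n 1659 ctr 0.5812 0.1841 size 0.1255 0.2047 78.0 zmax 0.0275 mean [0.5668, 0.1997, 0.0192]
px [231.0, 405.0] n 351 ctr 0.5876 0.1737 size 0.0315 0.0564 36.1 zmax 0.0202 mean [0.5868, 0.1741, 0.0158]
px [490.0, 405.0] n 337 ctr 0.4086 -0.0644 size 0.0493 0.0302 72.2 zmax 0.0188 mean [0.4069, -0.0633, 0.0151]
px [214.0, 442.0] n 205 ctr 0.5457 0.2154 size 0.0269 0.0261 52.9 zmax 0.0192 mean [0.5437, 0.2156, 0.0155]
s10 119 world [0.5927 0.1684 0.018 ] tray [ 0.0501 -0.0134]
s10 124 world [0.5829 0.1838 0.016 ] tray [ 0.0631 -0.0006]
s10 99 world [0.5518 0.2114 0.017 ] tray [0.0836 0.0356]
```

View pics/cmp.png

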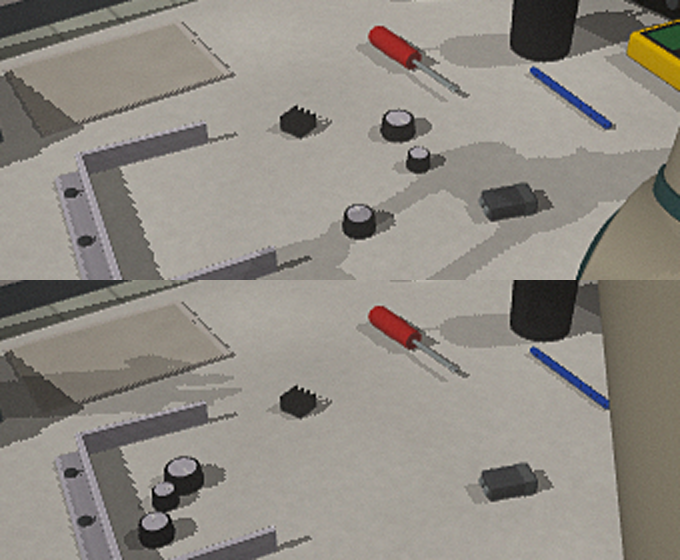

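View pics/t10.png

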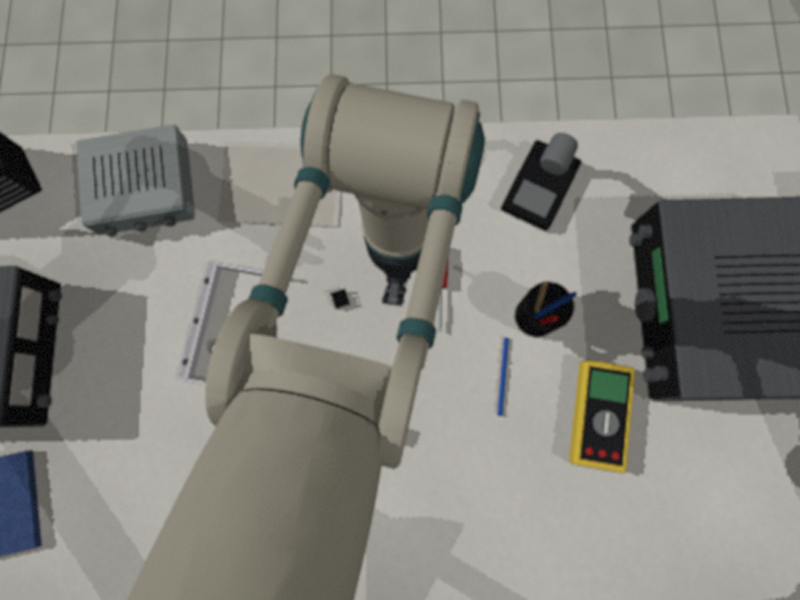

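The comparison shows the heat sink, battery, screwdriver and pen in the same places before and after. The three knobs stand flat inside the tray, at (183,475), (165,495) and (157,528) in the lower half. In the top view the arm hides the knobs, but the cup, multimeter, pen and heat sink (342,299) are unchanged. The arm is clear and still, so I'm handing in.

```bash
python3 -c "
from rig import workorder; print(workorder.sign_off())"
```

```text
the job is handed in; nothing more can be done
None
```

All three knobs are inside the tray and the job is handed in, at about 15 s of the 58 s allowed. I pushed them in one by one (medium, small, large) with the part-open fingers used as a fork. None was gripped or lifted, and each stood flat in every picture I took.

**Knob positions:** in the last side view the centres are about 45–50 mm (large), 63–70 mm (small) and 84 mm (medium) inside the open side. The readings differ by several millimetres where knobs partly hide each other. Even so, the large knob, nearest the opening, is about 27 mm or more past the edge. The large and small knobs now stand touching or nearly so.

**Other objects:** heat sink, battery and screwdriver measured within about 1 mm of their starting positions. The pen, pen cup and multimeter look the same as in the first pictures. The arm ended still and clear at a height of 0.18 m.

**What went wrong or could not be checked:**
- **Desk contact:** on the first descent the fingertips touched the desk, with a reading of about 45 N. It was fingertip contact, not the gripper's body, and well below the 120 N wrist limit. Later descents did not touch.
- **Top camera:** in its last picture the arm hid the knobs, so their final positions come from the side camera only.

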